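# Close and clip down the gauge case

## Robot

A 6-joint arm with a two-finger parallel gripper is mounted at the origin on a cart in front of the work surface, level with it; the furniture and walls round the work are solid. World frame = base frame: x ahead of the robot, y to its left, z up, the work surface at z = 0. Lengths are in m, angles in rad, forces in N, time in s.
With the tool pointing down it reaches from about 0.35 to 0.775 m from the base axis. Payload 5.5 kg.
Tool frame: the origin (TCP) lies at the very end of the fingers, on their centre line; the grasp point (between the pads) lies 19 mm behind it (grip_point_offset is the distance from the TCP to the grasp point, in m); z points along the fingers, y is the direction in which the jaws open and shut (so a half turn about z gives the same grasp; the last joint's range is limited). The gripper opens to 85 mm and grips with 20 to 120 N. Pads are 22 mm wide; open, the fingers measure 114 mm over their backs; the gripper's body (76 mm by 85 mm) begins 54 mm behind the grasp point. The pads swing forward as they close: fully open they stand 13 mm farther back than shut.
Start: joints at [0.966, 0.313, 0.046, 1.304, 0, 1.431], TCP at [0.258, 0.514, 0.206] pointing down, gripper open.
Joint ranges: [-2.76, 2.76], [-0.86, 1.69], [-1.03, 1.26], [-2.2, 2.34], [-1.47, 1.5], [-3.14, 3.14]. Speed limits (rad/s): [2.57, 2.57, 3.14, 3.14, 3.14, 3.14].

## Interface

Orientations are given as a unit quaternion [w, x, y, z].
In Python, from workcell import * gives the robot as it stands.
- The arm moves only by the shell command python3 -m crank 'ROWS' [OPENING] [FORCE]. ROWS is a JSON object of lists of equal length, an entry for each row: "travel": the shift along the tool's x, y, z in units of 40 mm (1.0 is 40 mm), a list of three; "turn": the turn about the tool's z in rad. In form: {"travel": [[x, y, z], ...], "turn": [turn, ...]}. A call has 1 to 5 rows; each row is the pose to reach, as a shift and turn from the pose commanded when the call began, along the tool's axes at that moment; what a row does not reach only later rows make up. A row lasts 1/12 s, in which the tool goes at most 41.7 mm and 7.16 degrees, less where a joint would pass 70% of its speed; a pose out of reach is approached as far as the arm can. A call with a gripper value outside its range is refused whole. OPENING is the finger opening in mm, from 0 to 85.4, set as the call begins (- or left out, the last holds). The fingers move at their own pace and stop on an object; FORCE is the grip in N (left out, the last holds). Time passes only in rows, so rows that repeat a pose let the fingers close. It gives the time, the measured TCP pose, the force and the opening at its end, in the units of the state.
- get_state(): the state, without advancing time (a new reading comes with each control period).
- read_camera(name): name is "scene" or "top" or "wrist"; returns a dict with "image" (420x560x3 uint8, red, green, blue), "K" (3x3 intrinsics, pixels), "R" (3x3) and "t" (3): a world point X has camera coordinates R X + t. Camera axes: x right, y down, z forward; pixel columns grow to the right and rows downward; lengths in m; the calibration is good to about 2 mm. The wrist camera is an equidistant fisheye: a pixel r from the principal point sees the ray r / f radians off the axis. A picture is of the moment at which its call begins. There is no depth.
- hand_in(): hands the job in, once; it reports no verdict.
The state is a dict: "clock": time; "joint_pos": joint angles; "qvel": joint speeds; "tau": joint torques, N m; "tcp_pos": TCP position; "orientation": TCP orientation; "wrist_force": force on the tool from outside, world axes, zero at the start; "ft_torque": the same for the moment, N m; "finger_gap": finger opening in m.
Only numpy, scipy, OpenCV 4.12 (cv2) and the standard library are available. Lean on these libraries where they do the work, as an engineer would, in place of code of your own. Each camera call takes 0.05 s, during which the arm holds its last target. There are 200 camera calls.

## Task

Shut the blue lid of the grey gauge case by pressing it fully down, and only then fold the three orange clip flaps on its rim (front, left, right) down and press each in until it snaps home. Press gently, never with more than about 2 kg, since the clips are brittle, and leave everything else on the bench where it is.

Things in the scene. Friction and masses are not known exactly. Their poses are not given: they have to be found in the camera images.
- case: grey gauge case, fixed, 130 (x) by 170 mm (y), 54 tall to its rim. Origin: centre of the underside; x points to the lid's hinge, y to the left clip, z up; front clip at -x. Clip hinge axes lie 12 mm outside the wall, 59 mm above the bench with the lid shut (front x = -77, y = 0; left x = 0, y = +97; right x = 0, y = -97 mm)
- lid (a joint): hinge of the blue lid, rad: 0 = shut, larger = front edge raised. The axis runs along the case's y at x = +71 mm, z = 56 mm in the case frame. The lid is 140x188 mm, its top 67 mm above the bench when shut. A stiff hinge holds it where it is left; about 1 to 3 N on the lid's top moves it, and it ends on a rubber seal that gives 1 to 2 mm
- lid_top (a point): centre of the lid's top surface, straight above the case's centre and 67 mm above the bench when the lid is shut; its axes are the lid's (x to the hinge, z out of the top)
- clip_front (a joint): hinge of the orange flap on the lid's front edge, along the case's y, rad: 0 = down and snapped, 1.57 = straight out, more = raised. Flap 36 mm long, 34 wide; moves freely, stays where left. In the last 6 mm its nub rubs under a sprung catch (7 to 12 N at the ridge), then snaps in by itself 1.5 mm before a rigid stop at 0; not snapped it stays above 0.05
- clip_left (a joint): hinge of the orange flap on the lid's left edge, along the case's x, rad: 0 = down and snapped, 1.57 = straight out, more = raised. Flap 36 mm long, 34 wide; moves freely, stays where left. In the last 6 mm its nub rubs under a sprung catch (7 to 12 N at the ridge), then snaps in by itself 1.5 mm before a rigid stop at 0; not snapped it stays above 0.05
- clip_right (a joint): hinge of the orange flap on the lid's right edge, along the case's x, rad: 0 = down and snapped, 1.57 = straight out, more = raised. Flap 36 mm long, 34 wide; moves freely, stays where left. In the last 6 mm its nub rubs under a sprung catch (7 to 12 N at the ridge), then snaps in by itself 1.5 mm before a rigid stop at 0; not snapped it stays above 0.05
- clip_front_ridge (a point): outermost line of this flap's thumb ridge, the place to press: 30 mm from the hinge axis towards the free end, on the outer face, 7 mm off the mid plane. Snapped, it is 29 mm above the bench and 19 mm outside the wall, the free end 21 mm above the bench. Axes: z along the flap to its hinge, x through it (to the case when closed)
- clip_left_ridge (a point): outermost line of this flap's thumb ridge, the place to press: 30 mm from the hinge axis towards the free end, on the outer face, 7 mm off the mid plane. Snapped, it is 29 mm above the bench and 19 mm outside the wall, the free end 21 mm above the bench. Axes: z along the flap to its hinge, x through it (to the case when closed)
- clip_right_ridge (a point): outermost line of this flap's thumb ridge, the place to press: 30 mm from the hinge axis towards the free end, on the outer face, 7 mm off the mid plane. Snapped, it is 29 mm above the bench and 19 mm outside the wall, the free end 21 mm above the bench. Axes: z along the flap to its hinge, x through it (to the case when closed)
- loupe: black loupe, 38 mm across, 30 mm tall, a bystander, not to be disturbed. Origin: centre of its underside
- cal_weight: steel calibration weight, 29 mm across, 48 mm tall, a bystander, not to be disturbed. Origin: centre of its underside
- sample_cup: small white cup, 37 mm across, 26 mm tall, a bystander, not to be disturbed. Origin: centre of its underside
- micrometer: green micrometer lying flat, 44x132x16 mm, a bystander, not to be disturbed. Origin: centre of its underside
- tape_roll: tape roll lying flat, 106 mm across, 25 mm tall, a bystander, not to be disturbed. Origin: centre of its underside
- scissors: scissors with blue handles lying flat, 87x199x9 mm, a bystander, not to be disturbed. Origin: centre of its underside

How it is judged:
By the outcome, as a careful person would: the job done as asked, in the order asked, and still so for the second after the job is handed in, with the robot touching nothing.
It also fails if it takes over 61 s, if anything falls off the work surface, if the arm or the gripper's body presses on something with over 40 N, if the wrist force passes 120 N, or if a joint passes its speed limit or range.

## Working session

There is one attempt and no reset: what is moved stays moved. The work goes in short steps, Python scripts to look and compute and a shell command to move; the robot and the scene stay as the last step left them, time stands still between calls to the robot, and variables do not carry over. Pictures are saved under pics/ and viewed, about 8 in all and at most 12, crops included, and the job is handed in when it is done.

```bash
mkdir -p pics
python3 - <<'E'
from workcell import *
import cv2
s=get_state(); print(s)
for n in ("scene","top"):
    c=read_camera(n); cv2.imwrite(f"pics/{n}0.png",c["image"][:,:,::-1]); print(n,c["K"],c["R"],c["t"])
E
```

```text
{'clock': 0.0, 'joint_pos': array([9.66366897e-01, 3.14002365e-01, 4.49394087e-02, 1.30359548e+00,
       1.81749914e-05, 1.43118525e+00]), 'qvel': array([ 7.05298108e-04, -5.85525681e-04, -4.72235629e-04,  5.05182859e-05,
        2.06640397e-04, -1.22277116e-03]), 'tau': array([ 1.10444998e-04, -4.80630040e+01,  2.98531723e+01,  1.92882505e-02,
        2.04277802e-05,  3.80930965e-05]), 'tcp_pos': array([0.2574288 , 0.51351207, 0.20479162]), 'orientation': array([-3.46903312e-04,  2.30322503e-01,  9.73113908e-01, -8.64064350e-04]), 'wrist_force': array([-0.22180131,  0.19028855,  0.67791271]), 'ft_torque': array([-0.0184468 ,  0.01215697, -0.03045013]), 'finger_gap': 0.08560658908810381}
scene [[519.90166974   0.         278.18327423]
 [  0.         519.90166974 206.67439141]
 [  0.           0.           1.        ]] [[ 0.46360683 -0.88604053 -0.00094171]
 [-0.49244984 -0.25678282 -0.8315983 ]
 [ 0.73658798  0.3859984  -0.55537679]] [-0.17795217  0.3810318   1.7174593 ]
top [[409.56779147   0.         270.53485184]
 [  0.         409.56779147 208.72991673]
 [  0.           0.           1.        ]] [[ 0.12360942 -0.99232639 -0.00300647]
 [-0.9721136  -0.12048205 -0.20119448]
 [ 0.19928836  0.02779217 -0.9795467 ]] [0.06176513 0.58761393 1.21249731]
```

View pics/scene0.png

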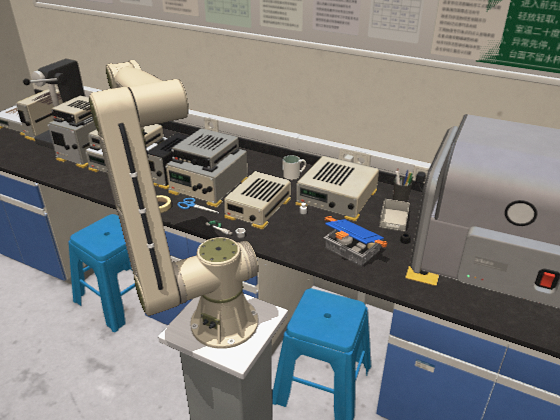

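View pics/top0.png

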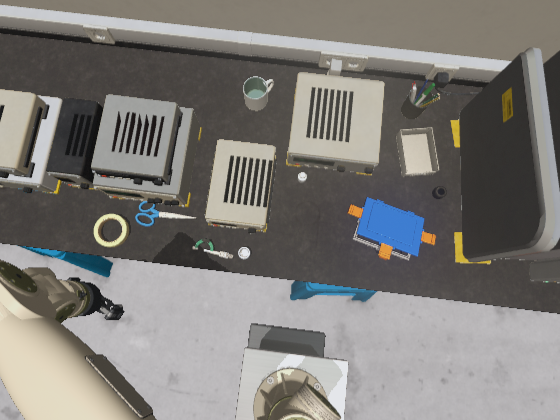

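The top view shows the blue lid at about (390,226), with orange flaps at front (385,251), left (355,211) and right (428,238). The loupe is at (438,192) and a large instrument stands from x≈460. The scene view shows the lid partly raised. I'll zoom in on both.

Run:
```python
import cv2,numpy as np
a=cv2.imread("pics/top0.png")[170:290,330:490]; b=cv2.imread("pics/scene0.png")[200:280,310:430]
a=cv2.resize(a,None,fx=5,fy=5,interpolation=cv2.INTER_CUBIC);b=cv2.resize(b,None,fx=6,fy=6,interpolation=cv2.INTER_CUBIC)
cv2.imwrite("pics/a.png",a);cv2.imwrite("pics/b.png",b)
```

```text
(no output)
```

View pics/a.png

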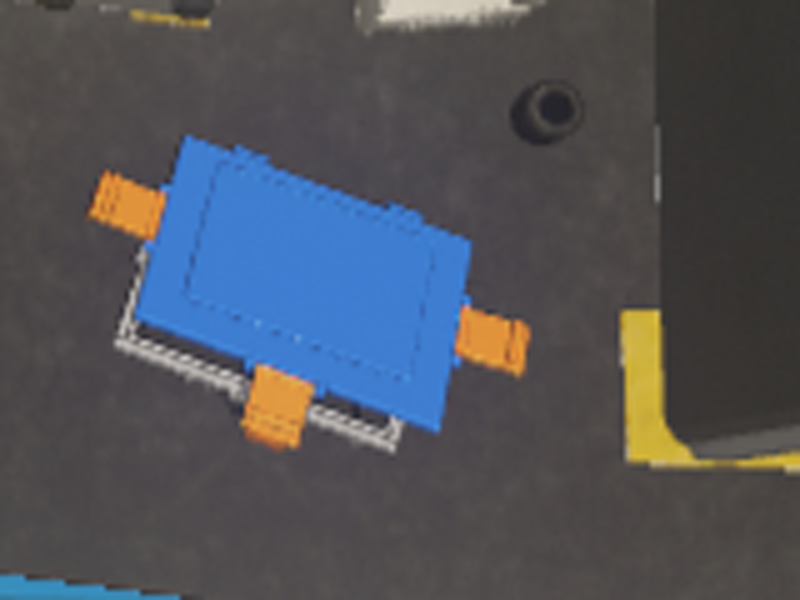

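View pics/b.png

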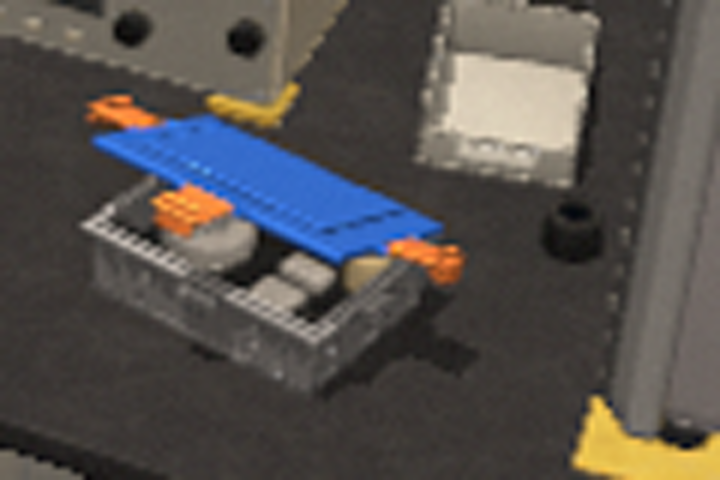

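```bash
cat > h.py <<'E'
from workcell import *
import numpy as np, cv2
from scipy.optimize import least_squares
from scipy.spatial.transform import Rotation as Ro
def proj(c,X):
    p=np.atleast_2d(X)@c["R"].T+c["t"]; q=p@c["K"].T; return q[:,:2]/q[:,2:]
def world(P,X):
    cx,cy,yaw=P[:3]; return np.atleast_2d(X)@Ro.from_euler("z",yaw).as_matrix().T+[cx,cy,0]
def lidpt(a,X):  # case-frame point with lid at angle a
    h=np.array([.071,0,.056]); return (np.atleast_2d(X)-h)@Ro.from_euler("y",a).as_matrix().T+h
E
python3 - <<'E'
from h import *
T=read_camera("top");S=read_camera("scene")
t=lambda u,v:(np.array([u,v])/5+[329.6,169.6]); s=lambda u,v:(np.array([u,v])/6+[309.6,199.6])
L=[(.07,.094,.067),(.07,-.094,.067),(-.07,.094,.067),(-.07,-.094,.067)]
obs=[]
for X,a in zip(L,[(187,135),(470,240),(135,320),(438,432)]): obs.append((T,1,X,t(*a)))
for X,a in zip(L,[(212,118),(442,228),(92,142),(340,258)]): obs.append((S,1,X,s(*a)))
for c,X,a in [(T,(-.065,.085,.054),t(118,345)),(T,(-.065,-.085,.054),t(395,450)),(S,(-.065,.085,.054),s(85,225)),(S,(-.065,-.085,.054),s(320,335)),(S,(-.065,-.085,0),s(318,392))]: obs.append((c,0,X,a))
def f(P): return np.concatenate([proj(c,world(P,lidpt(P[3],X) if l else X))[0]-p for c,l,X,p in obs])
r=least_squares(f,[.5,-.25,0,.3],loss="soft_l1"); P=r.x
print("P",P); print(r.fun.reshape(-1,2).round(1).tolist() if 0 else f(P).reshape(-1,2).round(1).tolist())
np.save("P.npy",P)
# flap angles: tip-mid pixel
for n,h,d,tp,sp in [("front",(-.077,0,.059),(-1,0,0),(270,442),(178,228)),("left",(0,.097,.059),(0,1,0),(97,193),(93,103)),("right",(0,-.097,.059),(0,-1,0),(522,350),(455,265))]:
    for th in np.arange(1.0,2.9,.2):
        X=np.array(h)+.036*(np.sin(th)*np.array(d)-np.cos(th)*np.array([0,0,1])); W=world(P,lidpt(P[3],X))
        print(n,round(th,1),(proj(T,W)[0]-t(*tp)).round(1),(proj(S,W)[0]-s(*sp)).round(1))
st=get_state(); q=st["orientation"]; M=Ro.from_quat(q[[1,2,3,0]]).as_matrix(); print(M.round(3))
print("lidfront",world(P,lidpt(P[3],(-.05,0,.067))),"lidtop shut",world(P,[-.05,0,.067]))
E
```

```text
P [ 0.55656059 -0.23275443 -0.23746387  0.33726304]
[[-0.1, -0.4], [1.6, -0.4], [-0.0, -0.0], [1.0, 0.3], [-1.3, -1.2], [0.6, -1.0], [-0.5, -0.2], [-0.3, 0.3], [1.6, 0.7], [-0.7, -0.7], [0.8, 0.0], [-1.5, -0.0], [-2.5, 1.7]]
front 1.0 [-2.2  1.5] [-1.9  3.5]
front 1.2 [-1.7  1.6] [-1.9  2.1]
front 1.4 [-0.9  1.2] [-1.7  0.4]
front 1.6 [-0.1  0.4] [-1.3 -1.3]
front 1.8 [ 0.8 -0.8] [-0.6 -3.1]
front 2.0 [ 1.8 -2.4] [ 0.2 -4.9]
front 2.2 [ 2.9 -4.4] [ 1.1 -6.6]
front 2.4 [ 3.9 -6.6] [ 2.2 -8.1]
front 2.6 [ 4.8 -8.9] [ 3.3 -9.4]
front 2.8 [  5.6 -11.3] [  4.5 -10.4]
left 1.0 [-0.1  6.7] [0.7 6.9]
left 1.2 [-0.5  5.3] [0.4 5.1]
left 1.4 [-0.5  4. ] [0.4 3.3]
left 1.6 [0.  2.8] [0.8 1.6]
left 1.8 [1.  1.8] [1.4 0.1]
left 2.0 [2.3 0.9] [ 2.3 -1.3]
left 2.2 [4.1 0.3] [ 3.4 -2.4]
left 2.4 [6.1 0. ] [ 4.8 -3.2]
left 2.6 [ 8.4 -0. ] [ 6.2 -3.6]
left 2.8 [10.8  0.2] [ 7.7 -3.7]
right 1.0 [-5.5  4.4] [-4.7  6.2]
right 1.2 [-3.6  3.9] [-3.4  5. ]
right 1.4 [-1.9  3.1] [-2.5  3.5]
right 1.6 [-0.7  2.2] [-1.8  1.8]
right 1.8 [0.1 1. ] [-1.5 -0. ]
right 2.0 [ 0.4 -0.2] [-1.5 -1.9]
right 2.2 [ 0.2 -1.5] [-1.9 -3.9]
right 2.4 [-0.5 -2.9] [-2.6 -5.7]
right 2.6 [-1.7 -4.2] [-3.6 -7.4]
right 2.8 [-3.4 -5.5] [-4.9 -8.8]
[[-0.894  0.448 -0.001]
 [ 0.448  0.894 -0.001]
 [ 0.    -0.001 -1.   ]]
lidfront [[ 0.51812691 -0.22345231  0.10641988]] lidtop shut [[ 0.50796371 -0.22099251  0.067     ]]
```

```bash
python3 -m crank '{"travel":[[-0.7,-0.68,0],[-1.4,-1.36,0],[-2.1,-2.04,0],[-2.8,-2.72,0],[-3.5,-3.4,0]],"turn":[0,0,0,0,0]}' 0 20
python3 -m crank '{"travel":[[-0.7,-0.68,0],[-1.4,-1.36,0],[-2.1,-2.04,0],[-2.8,-2.72,0],[-3.5,-3.4,0]],"turn":[0,0,0,0,0]}'
python3 -m crank '{"travel":[[-0.7,-0.68,0],[-1.4,-1.36,0],[-2.1,-2.04,0],[-2.8,-2.72,0],[-3.5,-3.4,0]],"turn":[0,0,0,0,0]}'
python3 -m crank '{"travel":[[-0.7,-0.68,0],[-1.4,-1.36,0],[-2.1,-2.04,0],[-2.8,-2.72,0],[-3.45,-3.38,0]],"turn":[-0.05,-0.1,-0.15,-0.2,-0.23]}'
```

```text
clock: 0.62
tcp_pos: [0.3219, 0.3281, 0.2055]
orientation: [0.0, 0.23, 0.973, -0.0]
wrist_force: [1.0, 0.7, 0.4]
finger_gap: 0.0255
clock: 1.03
tcp_pos: [0.3862, 0.1436, 0.2058]
orientation: [0.0, 0.23, 0.973, 0.0]
wrist_force: [1.1, 0.7, 0.0]
finger_gap: -0.0001
clock: 1.45
tcp_pos: [0.4505, -0.0409, 0.2058]
orientation: [0.0, 0.23, 0.973, 0.0]
wrist_force: [1.1, 0.1, -0.0]
finger_gap: -0.0
clock: 1.87
tcp_pos: [0.5134, -0.2239, 0.2054]
orientation: [0.0, 0.116, 0.993, 0.0]
wrist_force: [0.5, 0.7, 0.5]
finger_gap: -0.0002
```

```bash
python3 -m crank '{"travel":[[0,0,0.5],[0,0,1],[0,0,1.5],[0,0,2],[0,0,2.25]],"turn":[0,0,0,0,0]}'
python3 -m crank '{"travel":[[0,0,0.1],[0,0,0.2],[0,0,0.3],[0,0,0.4],[0,0,0.5]],"turn":[0,0,0,0,0]}'
python3 -m crank '{"travel":[[0,0,0.1],[0,0,0.2],[0,0,0.3],[0,0,0.4],[0,0,0.5]],"turn":[0,0,0,0,0]}'
python3 -m crank '{"travel":[[0,0,0.04],[0,0,0.08],[0,0,0.12],[0,0,0.12],[0,0,0.12]],"turn":[0,0,0,0,0]}'
```

```text
clock: 2.28
tcp_pos: [0.5116, -0.221, 0.1129]
orientation: [-0.002, 0.117, 0.993, 0.001]
wrist_force: [-0.5, -0.0, -0.1]
finger_gap: -0.0001
clock: 2.7
tcp_pos: [0.5138, -0.2219, 0.0963]
orientation: [0.001, 0.117, 0.993, -0.0]
wrist_force: [-0.4, -0.6, -0.5]
finger_gap: 0.0001
clock: 3.12
tcp_pos: [0.5131, -0.2217, 0.0754]
orientation: [0.0, 0.117, 0.993, 0.0]
wrist_force: [0.3, -0.3, 0.6]
finger_gap: -0.0001
clock: 3.53
tcp_pos: [0.5132, -0.2217, 0.0709]
orientation: [0.0, 0.117, 0.993, 0.0]
wrist_force: [0.3, 0.7, 0.1]
finger_gap: -0.0002
```

```bash
for i in 1; do :; done
python3 -m crank '{"travel":[[0,0,0.025],[0,0,0.05],[0,0,0.05]],"turn":[0,0,0]}'
python3 -m crank '{"travel":[[0,0,0.025],[0,0,0.05],[0,0,0.05]],"turn":[0,0,0]}'
python3 - <<'E'
from h import *
c=read_camera("top");cv2.imwrite("pics/c.png",cv2.resize(c["image"][160:290,330:490,::-1],None,fx=5,fy=4.6,interpolation=cv2.INTER_CUBIC))
E
```

```text
clock: 3.78
tcp_pos: [0.5131, -0.2217, 0.0688]
orientation: [0.0, 0.117, 0.993, 0.0]
wrist_force: [0.4, -0.5, 0.0]
finger_gap: 0.0002
clock: 4.03
tcp_pos: [0.513, -0.2216, 0.0667]
orientation: [-0.0, 0.117, 0.993, 0.0]
wrist_force: [-0.2, 0.5, 0.1]
finger_gap: -0.0001
```

View pics/c.png

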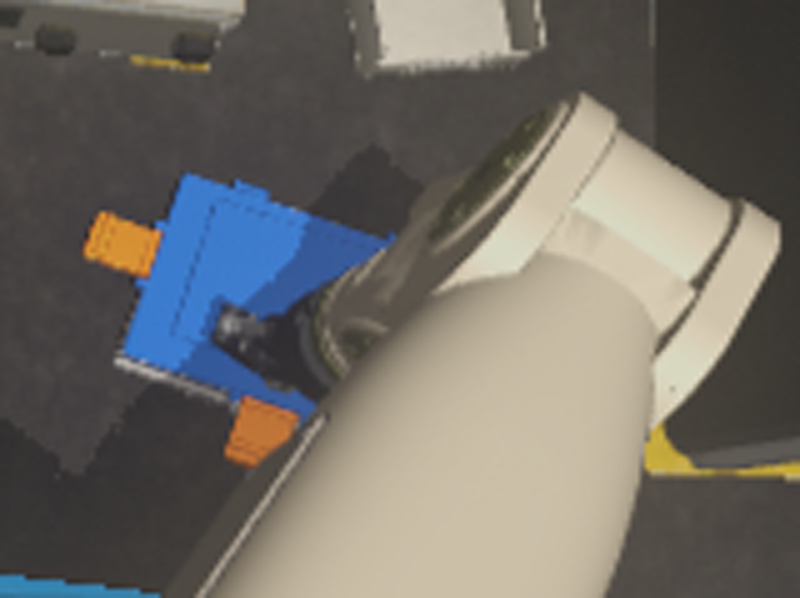

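The lid has swung down and a thin strip of front rim is still visible (about (120,362) to (230,400)). There is no seal reaction yet, so I'll keep pressing in small steps.

```bash
python3 -m crank '{"travel":[[0,0,0.025],[0,0,0.025]],"turn":[0,0]}'
python3 -m crank '{"travel":[[0,0,0.025],[0,0,0.025]],"turn":[0,0]}'
python3 -c "
from workcell import *;s=get_state();print(s['wrist_force'],s['tau'],s['ft_torque'])"
```

```text
clock: 4.25
tcp_pos: [0.5131, -0.2217, 0.0657]
orientation: [0.0, 0.117, 0.993, 0.0]
wrist_force: [0.5, -0.2, -0.7]
finger_gap: 0.0005
clock: 4.42
tcp_pos: [0.5131, -0.2216, 0.0648]
orientation: [-0.0, 0.117, 0.993, 0.0]
wrist_force: [-0.4, -0.6, 0.8]
finger_gap: -0.0
[-0.42110286 -0.62463745  0.80816059] [ 1.09463632e-01 -4.76875198e+01  2.68084180e+01 -4.19796235e-02
  5.78082015e-02 -5.66673298e-04] [-0.02669761  0.03653572 -0.06052207]
```

Run:
```python
from h import *
c=read_camera("scene");a=cv2.resize(c["image"][190:280,310:430,::-1],None,fx=5,fy=5,interpolation=cv2.INTER_CUBIC)
w=read_camera("wrist");print(w["K"],w["R"],w["t"])
b=cv2.resize(w["image"][:,:,::-1],(600,450)); 
o=np.zeros((450,1200,3),np.uint8);o[:, :600]=a;o[:,600:]=b
cv2.imwrite("pics/d.png",cv2.resize(o,(800,300),interpolation=cv2.INTER_AREA))
```

```text
[[325.1922621    0.         279.20102927]
 [  0.         325.1922621  207.27554153]
 [  0.           0.           1.        ]] [[ 0.23142221  0.97285286 -0.00103972]
 [ 0.93225527 -0.22145909  0.28610484]
 [ 0.27810766 -0.0671803  -0.95819775]] [ 0.09756334 -0.52415988  0.08584163]
```

View pics/d.png

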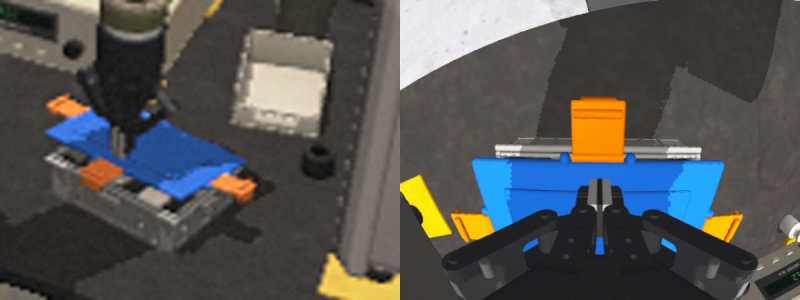

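Run:
```python
from h import *
P=np.load("P.npy");S=read_camera("scene");T=read_camera("top")
tcp=get_state()["tcp_pos"];print(tcp,"tcp px",proj(S,tcp),"expected seen 346.6,236.5; top",proj(T,tcp),"seen",[225/5+330,330/4.6+160])
for z in(.065,.09,.11,.13): print(z,proj(S,[tcp[0],tcp[1],z]),proj(T,[tcp[0],tcp[1],z]))
f=lambda u,v:[u*1.5/5+310,v*1.5/5+190]
print("seen lid FL,FR,BR",f(45,130),f(185,203),f(245,160),"rim FL FR bottomFR",f(45,155),f(163,230),f(163,252))
for a in (0,.1,.2,.3,.34,.4): print(a,proj(S,world(P,lidpt(a,[(-.07,.094,.067),(-.07,-.094,.067),(.07,-.094,.067)]))).round(1).tolist())
print(proj(S,world(P,[(-.065,.085,.054),(-.065,-.085,.054),(-.065,-.085,0)])).round(1).tolist())
w=read_camera("wrist")
for n in("scene","top","wrist"): cv2.imwrite(f"pics/{n}1.png",(w if n=="wrist" else S if n=="scene" else T)["image"][:,:,::-1])
C=cv2.resize(S["image"][195:275,310:415,::-1],None,fx=7,fy=7,interpolation=cv2.INTER_CUBIC);cv2.imwrite("pics/e.png",C)
```

```text
[ 0.51313063 -0.22162621  0.06481265] tcp px [[345.67639717 241.27135445]] expected seen 346.6,236.5; top [[383.99421824 242.43142287]] seen [375.0, 231.73913043478262]
0.065 [[345.67990857 241.23214091]] [[384.01075784 242.42399024]]
0.09 [[346.15182781 235.96199877]] [[386.26247917 241.41210364]]
0.11 [[346.53420485 231.69181606]] [[388.12997946 240.57287966]]
0.13 [[346.92096576 227.37267662]] [[390.05942401 239.70581895]]
seen lid FL,FR,BR [323.5, 229.0] [365.5, 250.9] [383.5, 238.0] rim FL FR bottomFR [323.5, 236.5] [358.9, 259.0] [358.9, 265.6]
0 [[322.0, 234.1], [363.0, 254.3], [383.4, 237.0]]
0.1 [[322.5, 231.0], [363.6, 251.1], [383.5, 236.8]]
0.2 [[323.2, 227.7], [364.5, 247.7], [383.7, 236.7]]
0.3 [[324.0, 224.3], [365.5, 244.2], [383.8, 236.6]]
0.34 [[324.5, 223.0], [366.0, 242.8], [383.9, 236.6]]
0.4 [[325.1, 220.9], [366.7, 240.7], [383.9, 236.5]]
[[324.5, 237.1], [361.4, 255.4], [360.1, 266.6]]
```

View pics/e.png

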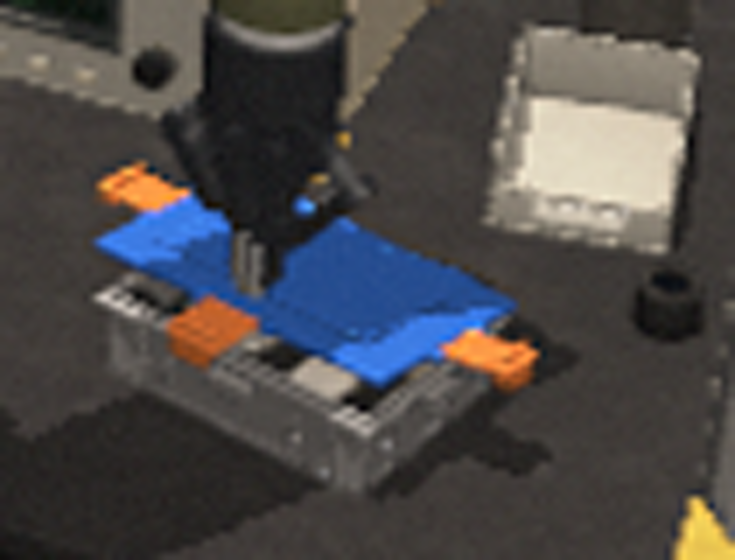

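```bash
cat >> h.py <<'E'
def fish(c,X):
    p=np.atleast_2d(X)@c["R"].T+c["t"]; rho=np.hypot(p[:,0],p[:,1]); th=np.arctan2(rho,p[:,2]); f=c["K"][0,0]
    return c["K"][:2,2]+f*(th/rho)[:,None]*p[:,:2]
E
python3 - <<'E'
from h import *
P=np.load("P.npy");w=read_camera("wrist");tcp=get_state()["tcp_pos"]
for dz in(-.02,0,.02,.04):print("tcp",dz,fish(w,tcp+[0,0,dz]))
print("rim",fish(w,world(P,[(-.065,-.085,.054),(-.065,.085,.054)])))
for a in(0,.1,.15,.2,.3):print(a,fish(w,world(P,lidpt(a,[(-.07,-.094,.067),(-.07,.094,.067)]))).round(1).tolist())
cv2.imwrite("pics/f.png",cv2.resize(w["image"][120:330,60:480,::-1],(800,400),interpolation=cv2.INTER_CUBIC))
E
```

```text
tcp -0.02 [[280.26512485 233.23053842]]
tcp 0 [[280.33769733 246.11182825]]
tcp 0.02 [[280.4251417  261.86515113]]
tcp 0.04 [[280.53191875 281.46570418]]
rim [[139.95902337 205.61270837]
 [418.77464995 206.74936926]]
0 [[116.8, 203.6], [441.9, 204.9]]
0.1 [[105.9, 214.0], [452.8, 215.4]]
0.15 [[100.2, 220.6], [458.4, 222.0]]
0.2 [[94.4, 228.2], [464.2, 229.7]]
0.3 [[82.8, 246.6], [475.7, 248.2]]
```

View pics/f.png

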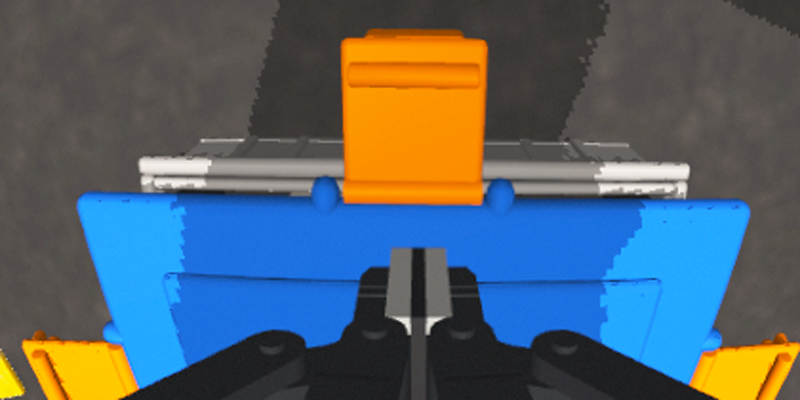

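Run:
```python
from h import *
P0=np.load("P.npy");w=read_camera("wrist");S=read_camera("scene");tcp=get_state()["tcp_pos"]
k=lambda u,v:np.array([u,v])/1.905+[60,120]
W=[(1,(-.07,-.094,.067),k(78,197)),(1,(-.07,.094,.067),k(750,203)),(0,(-.065,-.085,.054),k(139,159)),(0,(-.065,.085,.054),k(690,166))]
s=lambda u,v:np.array([u,v])/7+[309.6,194.6]
Q=[(1,(-.07,.094,.067),s(95,240)),(1,(-.07,-.094,.067),s(380,377)),(1,(.07,-.094,.067),s(517,300)),(0,(-.065,.085,.054),s(97,298)),(0,(-.065,-.085,.054),s(365,432)),(0,(-.065,-.085,0),s(362,492))]
pt=lambda P,l,X:world(P,lidpt(P[3],X) if l else X)
def f(P): return np.concatenate([fish(w,pt(P,l,X))[0]-p for l,X,p in W]+[proj(S,pt(P,l,X))[0]-p for l,X,p in Q])
r=least_squares(f,P0,loss="soft_l1");P=r.x;print(P0,P);print(f(P).reshape(-1,2).round(1).tolist())
r=least_squares(lambda P:f(P)[:8],P0);print("wrist only",r.x,f(r.x)[:8].round(1))
np.save("P2.npy",P)
tc=(tcp-[P[0],P[1],0])@Ro.from_euler("z",P[2]).as_matrix();print("tcp in case",tc)
for x in(-.06,-.045,-.03,0): X=lidpt(P[3],(x,0,.067))[0];print(x,X,(fish(w,world(P,X))[0]-[60,120])*1.905)
```

```text
[ 0.55656059 -0.23275443 -0.23746387  0.33726304] [ 0.55698783 -0.23355865 -0.24243019  0.1613842 ]
[[-2.5, -1.0], [5.1, -0.9], [6.5, 2.4], [-4.2, 1.2], [-0.1, 0.0], [0.3, 0.6], [0.4, -0.6], [1.3, -0.1], [-0.2, -0.9], [-1.1, 1.8]]
wrist only [ 0.55699549 -0.23450198 -0.24402847  0.15109156] [-2.6 -2.3  2.6 -1.8  5.4  2.6 -5.4  1.8]
tcp in case [-0.04543495  0.00101565  0.06486526]
-0.06 [-0.05653023  0.          0.08790674] [416.19995657 236.34162603]
-0.045 [-0.04172514  0.          0.08549647] [415.7787279  283.78089791]
-0.03 [-0.02692006  0.          0.08308621] [415.40319344 326.35945324]
0 [0.00269012 0.         0.07826567] [414.77280954 398.46334849]
```

```bash
python3 -c "
import workcell as w;print([n for n in dir(w) if n[0]!='_'],getattr(w,'grip_point_offset',None))"
python3 -m crank '{"travel":[[0,0,0.05],[0,0,0.1],[0,0,0.15],[0,0,0.2],[0,0,0.2]],"turn":[0,0,0,0,0]}'
python3 -m crank '{"travel":[[0,0,0.05],[0,0,0.1],[0,0,0.1]],"turn":[0,0,0]}'
python3 - <<'E'
from h import *
P=np.load("P2.npy");w=read_camera("wrist");tcp=get_state()["tcp_pos"]
print(get_state()["wrist_force"])
for a in(0,.05,.1,.15):print(a,((fish(w,world(P,lidpt(a,[(-.07,-.094,.067),(-.07,.094,.067)])))-[60,120])*1.905).round(0).tolist())
for z in(0,.01,.02,.03):
  X=world(P,[(-.0565,0,0)])[0]; X[2]=tcp[2]+z; print(z,(fish(w,X)[0]-[60,120])*1.905)
cv2.imwrite("pics/g.png",cv2.resize(w["image"][120:330,60:480,::-1],(800,400),interpolation=cv2.INTER_CUBIC))
E
```

```text
['MotionError', 'get_state', 'grip_point_offset', 'hand_in', 'read_camera'] 0.0187
clock: 5.23
tcp_pos: [0.5129, -0.2215, 0.0563]
orientation: [-0.0, 0.117, 0.993, 0.0]
wrist_force: [-0.5, -0.9, 0.3]
finger_gap: -0.0003
clock: 5.48
tcp_pos: [0.513, -0.2216, 0.0524]
orientation: [-0.0, 0.117, 0.993, 0.0]
wrist_force: [1.2, 0.2, -0.3]
finger_gap: 0.0004
[-0.21068956  0.3513203   0.69509968]
0 [[88.0, 172.0], [745.0, 178.0]]
0.05 [[77.0, 182.0], [756.0, 188.0]]
0.1 [[65.0, 194.0], [768.0, 200.0]]
0.15 [[53.0, 208.0], [779.0, 214.0]]
0 [416.31190703 205.8265728 ]
0.01 [416.20713748 218.51707934]
0.02 [416.09047719 232.68554193]
0.03 [415.95992815 248.58833238]
```

View pics/g.png

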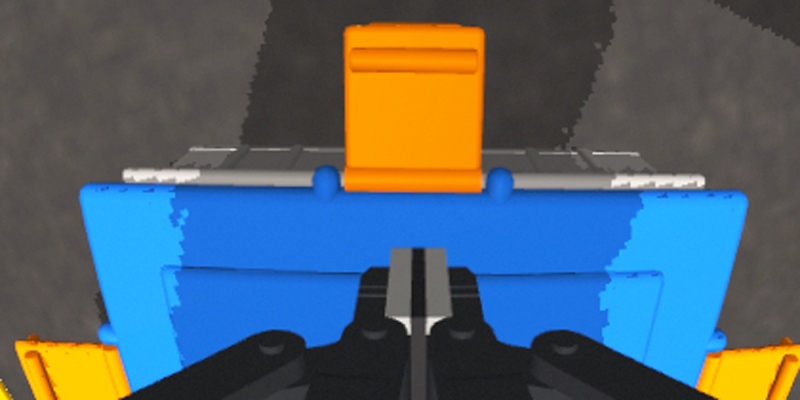

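The lid is now at about 0.06 rad, and its front edge nearly meets the rim (row 188 in this crop). The real fingertip ends about 20 mm above the reported TCP, so I expect the lid to shut at TCP z≈0.046.

```bash
python3 -m crank '{"travel":[[0,0,0.05],[0,0,0.1],[0,0,0.1]],"turn":[0,0,0]}'
python3 -m crank '{"travel":[[0,0,0.025],[0,0,0.05],[0,0,0.05]],"turn":[0,0,0]}'
python3 -m crank '{"travel":[[0,0,0.025],[0,0,0.025]],"turn":[0,0]}'
```

```text
clock: 5.78
tcp_pos: [0.513, -0.2216, 0.0485]
orientation: [-0.0, 0.117, 0.993, 0.0]
wrist_force: [-1.5, 0.4, 0.1]
finger_gap: 0.0001
clock: 6.03
tcp_pos: [0.513, -0.2216, 0.0467]
orientation: [-0.0, 0.117, 0.993, 0.0]
wrist_force: [0.2, 0.2, 0.5]
finger_gap: -0.0003
clock: 6.2
tcp_pos: [0.5131, -0.2217, 0.0458]
orientation: [0.0, 0.117, 0.993, 0.0]
wrist_force: [-0.4, 0.6, 0.8]
finger_gap: -0.0002
```

```bash
python3 -m crank '{"travel":[[0,0,0.025],[0,0,0.025]],"turn":[0,0]}'
python3 -m crank '{"travel":[[0,0,0.025],[0,0,0.025]],"turn":[0,0]}'
python3 -c "
from workcell import *;print(get_state())"
```

```text
clock: 6.37
tcp_pos: [0.5131, -0.2217, 0.0448]
orientation: [0.0, 0.117, 0.993, 0.0]
wrist_force: [-0.0, -0.3, -0.6]
finger_gap: -0.0
clock: 6.53
tcp_pos: [0.5131, -0.2216, 0.0437]
orientation: [0.0, 0.117, 0.993, 0.0]
wrist_force: [-0.1, -0.3, 0.7]
finger_gap: -0.0003
{'clock': 6.5333, 'joint_pos': array([-5.51436256e-01,  3.83114161e-01, -2.68315987e-01,  9.19396994e-01,
        1.25529889e-04, -3.16647037e-01]), 'qvel': array([-1.14776774e-04,  9.21565737e-05,  2.64113227e-03,  8.86497031e-04,
        1.72661108e-04, -1.13912010e-03]), 'tau': array([ 6.82178931e-02, -4.81323266e+01,  2.60755259e+01,  3.41964501e-02,
        2.43145932e-02,  1.03079449e-04]), 'tcp_pos': array([ 0.51310074, -0.22162983,  0.04373565]), 'orientation': array([1.24161013e-05, 1.17125150e-01, 9.93117161e-01, 6.34246064e-05]), 'wrist_force': array([-0.13895052, -0.29249092,  0.66542733]), 'ft_torque': array([-0.03095285,  0.0213109 ,  0.03153639]), 'finger_gap': -0.00030048665016526606}
```

```bash
cat > edge.py <<'E'
from h import *
P=np.load("P2.npy")
def edge(w,verbose=True):
    im=w["image"].astype(int); blue=(im[...,2]>im[...,0]+60)&(im[...,2]>120)
    out=[]
    for col in (130,160,190,380,410):
        r=np.where(blue[140:300,col])[0]+140; obs=r[0]
        best=[]
        for a in np.arange(-.05,.4,.002):
            e=np.concatenate([fish(w,world(P,lidpt(a,(-.07,y,.067)))) for y in (-.09,-.06,-.03,.03,.06,.09)])
            best.append((abs(np.interp(col,e[:,0],e[:,1])-obs),a))
        out.append(round(min(best)[1],3))
    return out
if __name__=="__main__": print(edge(read_camera("wrist")),get_state()["wrist_force"],get_state()["tcp_pos"])
E
python3 edge.py
python3 -m crank '{"travel":[[0,0,0.025],[0,0,0.025]],"turn":[0,0]}'; python3 edge.py
```

```text
[np.float64(-0.016), np.float64(-0.012), np.float64(-0.016), np.float64(-0.012), np.float64(-0.012)] [ 0.6920257  -0.31789995  0.13839909] [ 0.51307366 -0.22162646  0.04376838]
clock: 6.75
tcp_pos: [0.5131, -0.2216, 0.0427]
orientation: [0.0, 0.117, 0.993, 0.0]
wrist_force: [0.1, -0.3, 0.0]
finger_gap: -0.0
[np.float64(-0.022), np.float64(-0.018), np.float64(-0.022), np.float64(-0.018), np.float64(-0.02)] [ 0.50366763  0.08511602 -0.4456751 ] [ 0.51308447 -0.22163165  0.04277342]
```

```bash
python3 -m crank '{"travel":[[0,0,0.025],[0,0,0.025]],"turn":[0,0]}';python3 edge.py
python3 -m crank '{"travel":[[0,0,0.02],[0,0,0.02]],"turn":[0,0]}'; python3 edge.py
```

```text
clock: 6.97
tcp_pos: [0.513, -0.2216, 0.0417]
orientation: [-0.0, 0.117, 0.993, 0.0]
wrist_force: [-0.9, -0.4, -0.0]
finger_gap: -0.0002
[np.float64(-0.04), np.float64(-0.024), np.float64(-0.028), np.float64(-0.024), np.float64(-0.026)] [ 0.71381933  0.41541964 -0.43562247] [ 0.51308781 -0.22163608  0.04176944]
clock: 7.18
tcp_pos: [0.5131, -0.2216, 0.0411]
orientation: [0.0, 0.117, 0.993, 0.0]
wrist_force: [0.7, -0.4, 0.3]
finger_gap: -0.0001
[np.float64(-0.044), np.float64(-0.028), np.float64(-0.032), np.float64(-0.028), np.float64(-0.03)] [0.09881723 0.50987883 0.14256045] [ 0.51308524 -0.22165567  0.04104314]
```

```bash
cat >> edge.py <<'E'
    print(get_state()["tau"].round(3))
E
python3 -m crank '{"travel":[[0,0,0.02],[0,0,0.02]],"turn":[0,0]}';python3 edge.py
python3 -m crank '{"travel":[[0,0,0.02],[0,0,0.02]],"turn":[0,0]}'; python3 edge.py
python3 -c "
from h import *
s=read_camera('scene');t=read_camera('top');w=read_camera('wrist')
P=np.load('P2.npy')
o=np.zeros((600,800,3),np.uint8)
o[:400]=cv2.resize(w['image'][120:330,60:480,::-1],(800,400),interpolation=cv2.INTER_CUBIC)
o[400:,:300]=cv2.resize(s['image'][205:275,310:415,::-1],(300,200),interpolation=cv2.INTER_CUBIC)
o[400:,300:700]=cv2.resize(t['image'][190:270,330:490,::-1],(400,200),interpolation=cv2.INTER_CUBIC)
cv2.imwrite('pics/i.png',o)"
```

```text
clock: 7.4
tcp_pos: [0.5131, -0.2216, 0.0404]
orientation: [0.0, 0.117, 0.993, 0.0]
wrist_force: [-0.8, -0.1, 2.5]
finger_gap: -0.0
clock: 7.57
tcp_pos: [0.513, -0.2216, 0.0398]
orientation: [0.0, 0.117, 0.993, -0.0]
wrist_force: [-2.0, 0.2, 4.8]
finger_gap: 0.0  File "edge.py", line 15
    print(get_state()["tau"].round(3))
IndentationError: unexpected indent
  File "edge.py", line 15
    print(get_state()["tau"].round(3))
IndentationError: unexpected indent
```

View pics/i.png

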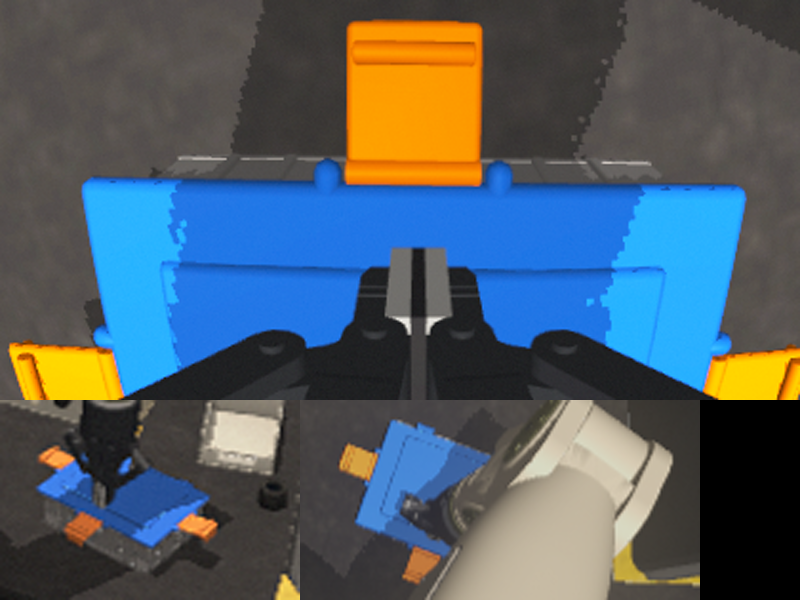

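The force has risen to 4.8 N and the lid now hides the rim, so the seal is in contact. I'll press to roughly 12–15 N.

```bash
sed -i '$d' edge.py
python3 -m crank '{"travel":[[0,0,0.015],[0,0,0.015]],"turn":[0,0]}'
python3 -m crank '{"travel":[[0,0,0.015],[0,0,0.015]],"turn":[0,0]}';python3 edge.py
```

```text
clock: 7.88
tcp_pos: [0.513, -0.2216, 0.0394]
orientation: [0.0, 0.117, 0.993, -0.0]
wrist_force: [-3.3, 1.0, 6.9]
finger_gap: 0.0001
clock: 8.05
tcp_pos: [0.513, -0.2216, 0.0389]
orientation: [0.0, 0.117, 0.993, -0.0]
wrist_force: [-2.9, 1.3, 7.7]
finger_gap: -0.0001
[np.float64(-0.05), np.float64(-0.044), np.float64(-0.048), np.float64(-0.044), np.float64(-0.044)] [-3.82963182  1.51187254  9.31354246] [ 0.51295911 -0.22162698  0.03891705]
```

```bash
python3 -m crank '{"travel":[[0,0,0.015],[0,0,0.015]],"turn":[0,0]}'
python3 -m crank '{"travel":[[0,0,0.015],[0,0,0.015],[0,0,0.015]],"turn":[0,0,0]}';python3 edge.py
```

```text
clock: 8.27
tcp_pos: [0.5129, -0.2217, 0.0385]
orientation: [0.0, 0.117, 0.993, -0.0]
wrist_force: [-4.0, 1.4, 9.1]
finger_gap: 0.0002
clock: 8.52
tcp_pos: [0.5129, -0.2216, 0.0381]
orientation: [0.0, 0.117, 0.993, -0.0]
wrist_force: [-4.1, 1.8, 10.1]
finger_gap: -0.0002
[np.float64(-0.05), np.float64(-0.05), np.float64(-0.05), np.float64(-0.05), np.float64(-0.05)] [-3.96535051  1.80017523 10.74208042] [ 0.51295699 -0.22163767  0.03812945]
```

```bash
sed -i 's/-.05,.4/-.1,.3/' edge.py
python3 -m crank '{"travel":[[0,0,0.02],[0,0,0.02]],"turn":[0,0]}'
python3 -m crank '{"travel":[[0,0,0.02],[0,0,0.02],[0,0,0.02]],"turn":[0,0,0]}';python3 edge.py
```

```text
clock: 8.73
tcp_pos: [0.5129, -0.2216, 0.0376]
orientation: [0.0, 0.117, 0.993, -0.0]
wrist_force: [-4.5, 2.9, 12.3]
finger_gap: 0.0003
clock: 8.98
tcp_pos: [0.5129, -0.2216, 0.037]
orientation: [0.0, 0.117, 0.993, -0.0]
wrist_force: [-5.4, 3.3, 14.9]
finger_gap: 0.0
[np.float64(-0.074), np.float64(-0.058), np.float64(-0.062), np.float64(-0.058), np.float64(-0.06)] [-6.27875197  2.17992769 14.66950414] [ 0.51288696 -0.22162961  0.03702961]
```

```bash
python3 -m crank '{"travel":[[0,0,-0.3],[0,0,-1],[0,0,-1.5],[0,0,-2],[0,0,-2.5]],"turn":[0,0,0,0,0]}'
python3 -m crank '{"travel":[[0.4,0,0],[0.8,0,0],[1.2,0,0],[1.7,0,0],[1.7,0,0]],"turn":[0,0,0,0,0]}'
python3 - <<'E'
from h import *
T=read_camera("top");S=read_camera("scene");w=read_camera("wrist");st=get_state();tcp=st["tcp_pos"];print(tcp,st["joint_pos"].round(3),st["wrist_force"].round(2))
def back(c,uv,z):
    d=c["R"].T@np.linalg.inv(c["K"])@[uv[0],uv[1],1]; o=-c["R"].T@c["t"]; return (o+d*(z-o[2])/d[2]).round(3)
for uv in((459,150),(459,235),(455,262),(463,250)):print("wall",uv,back(T,uv,0))
for uv in ((486,206),(446,182)): print("arm",uv,[back(T,uv,z).tolist() for z in(.3,.4,.5)])
print("loupe",back(T,(438,192),.03))
P=np.load("P2.npy");print("case tcp",(tcp-[P[0],P[1],0])@Ro.from_euler("z",P[2]).as_matrix())
for d in(0,.026,.07,.1):print("tip px",d,proj(S,tcp+[0,0,d]))
i=S["image"][:,:,::-1];cv2.imwrite("pics/j0.png",i)
u,v=proj(S,tcp+[0,0,.05])[0].astype(int)
a=cv2.resize(i[v-40:v+40,u-40:u+40],(400,400),interpolation=cv2.INTER_CUBIC);print("crop org",u-40,v-40)
b=cv2.resize(T["image"][150:290,330:550,::-1],(628,400))[:,:400]
o=np.zeros((600,800,3),np.uint8);o[:400,:400]=a;o[:400,400:]=b
o[400:,:400]=cv2.resize(w["image"][120:330,60:480,::-1],(400,200));o[400:,400:]=cv2.resize(i[60:260,300:560],(400,200))
cv2.imwrite("pics/j.png",o)
E
```

```text
clock: 9.45
tcp_pos: [0.5131, -0.2216, 0.1361]
orientation: [0.0, 0.117, 0.993, 0.0]
wrist_force: [0.4, -0.0, 0.3]
finger_gap: -0.0001
clock: 9.87
tcp_pos: [0.4438, -0.2043, 0.1349]
orientation: [-0.002, 0.117, 0.993, 0.001]
wrist_force: [-0.6, 0.7, -0.7]
finger_gap: -0.0002
[ 0.44746576 -0.20615116  0.13554758] [-0.595  0.188 -0.294  1.087  0.    -0.36 ] [0.22 0.09 0.79]
wall (459, 150) [ 0.865 -0.466  0.   ]
wall (459, 235) [ 0.577 -0.475  0.   ]
wall (455, 262) [ 0.489 -0.466  0.   ]
wall (463, 250) [ 0.53 -0.49  0.  ]
arm (486, 206) [[0.6, -0.408, 0.3], [0.572, -0.358, 0.4], [0.545, -0.308, 0.5]]
arm (446, 182) [[0.65, -0.307, 0.3], [0.618, -0.266, 0.4], [0.585, -0.226, 0.5]]
loupe [ 0.702 -0.391  0.03 ]
case tcp [-0.11289888  0.00031389  0.13554758]
tip px 0 [[336.43970624 234.39555363]]
tip px 0.026 [[336.88091275 228.62230498]]
tip px 0.07 [[337.6432322  218.64724877]]
tip px 0.1 [[338.17462587 211.69388858]]
crop org 297 183
```

View pics/j.png

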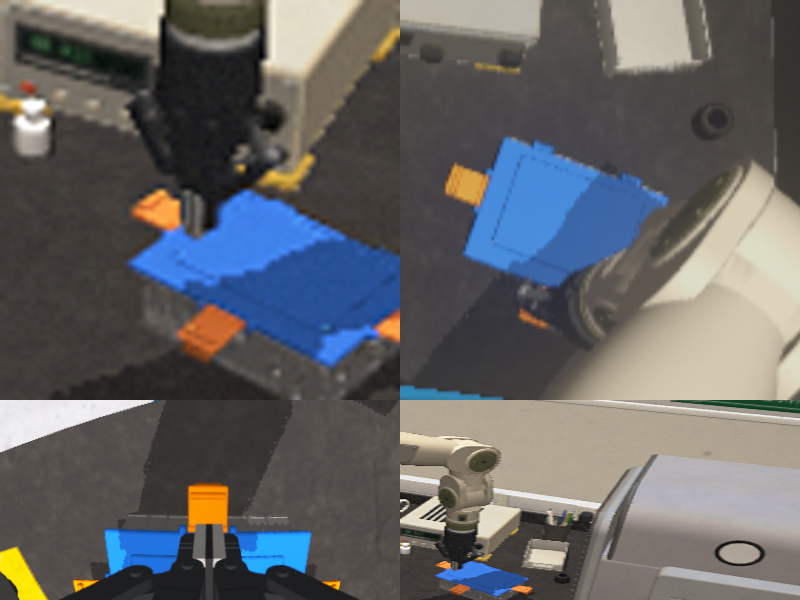

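Run:
```python
from h import *
T=read_camera("top");S=read_camera("scene")
def tri(a,b):
    f=lambda X:np.r_[proj(T,X)[0]-a,proj(S,X)[0]-b]
    r=least_squares(f,[.5,-.2,.3]);return r.x.round(3),np.abs(r.fun).max().round(1)
for a in((445,217),(440,222)):
  for b in((355,118),(336,155)): print("cap",a,b,tri(a,b))
# flap hinges seen?  instrument top-left edge candidates
for a,b in(((466,250),(440,140)),((530,50),(470,118)),((466,250),(437,165))):print("inst",a,b,tri(a,b))
b=cv2.resize(T["image"][120:290,370:560,::-1],(447,400)); s=cv2.resize(S["image"][60:290,310:560,::-1],(435,400))
cv2.imwrite("pics/k.png",np.hstack([b,s])[:,:800])
```

```text
cap (445, 217) (355, 118) (array([ 0.5  , -0.205,  0.565]), np.float64(4.7))
cap (445, 217) (336, 155) (array([ 0.507, -0.222,  0.464]), np.float64(17.4))
cap (440, 222) (355, 118) (array([ 0.491, -0.199,  0.563]), np.float64(7.3))
cap (440, 222) (336, 155) (array([ 0.498, -0.216,  0.462]), np.float64(14.7))
inst (466, 250) (440, 140) (array([ 0.503, -0.358,  0.438]), np.float64(48.4))
inst (530, 50) (470, 118) (array([ 0.999, -0.48 ,  0.391]), np.float64(11.8))
inst (466, 250) (437, 165) (array([ 0.511, -0.387,  0.366]), np.float64(38.9))
```

View pics/k.png

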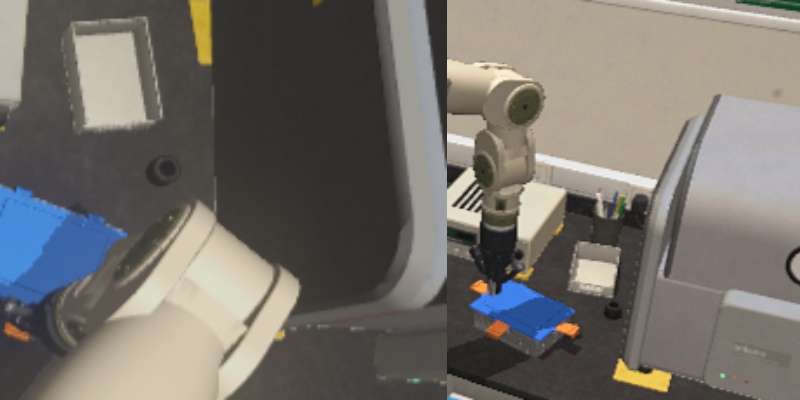

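The lid lies flat on the rim in the scene view, and the wrist housing (z≈0.46–0.56) is well above the instrument. Now I'll fold the front flap from above, reading forces as I go.

```bash
python3 -m crank '{"travel":[[0,0,0.5],[0,0,1],[0,0,1.5],[0,0,1.8],[0,0,1.9]],"turn":[0,0,0,0,0]}'
python3 -m crank '{"travel":[[0,0,0.12],[0,0,0.24],[0,0,0.36],[0,0,0.48],[0,0,0.6]],"turn":[0,0,0,0,0]}'
python3 -m crank '{"travel":[[0,0,0.12],[0,0,0.24],[0,0,0.36],[0,0,0.48],[0,0,0.6]],"turn":[0,0,0,0,0]}'
python3 -m crank '{"travel":[[0,0,0.1],[0,0,0.2],[0,0,0.3],[0,0,0.34],[0,0,0.34]],"turn":[0,0,0,0,0]}'
python3 -c "
from h import *
w=read_camera('wrist');im=cv2.cvtColor(w['image'],cv2.COLOR_RGB2HSV);m=cv2.inRange(im,(5,150,120),(20,255,255))
n,l,s,c=cv2.connectedComponentsWithStats(m);print([x.tolist() for x in s[1:] if x[4]>30])"
```

```text
clock: 10.53
tcp_pos: [0.4463, -0.2051, 0.0572]
orientation: [-0.001, 0.117, 0.993, 0.001]
wrist_force: [-0.3, 0.6, 0.6]
finger_gap: 0.0005
clock: 10.95
tcp_pos: [0.4474, -0.2061, 0.0355]
orientation: [0.001, 0.117, 0.993, -0.0]
wrist_force: [-0.2, -0.8, -0.8]
finger_gap: 0.0002
clock: 11.37
tcp_pos: [0.4469, -0.2058, 0.011]
orientation: [0.0, 0.117, 0.993, 0.0]
wrist_force: [0.8, 0.5, 0.2]
finger_gap: 0.0001
clock: 11.78
tcp_pos: [0.4467, -0.2056, -0.0026]
orientation: [-0.0, 0.117, 0.993, 0.0]
wrist_force: [0.7, -0.1, -0.2]
finger_gap: -0.0003
[[273, 332, 14, 25, 269]]
```

```bash
python3 -m crank '{"travel":[[-0.06,0,0],[-0.12,0,0],[-0.18,0,0],[-0.18,0,0]],"turn":[0,0,0,0]}'
python3 -m crank '{"travel":[[-0.05,0,0],[-0.1,0,0],[-0.1,0,0]],"turn":[0,0,0]}'
python3 -m crank '{"travel":[[-0.03,0,0],[-0.03,0,0]],"turn":[0,0]}'
python3 -c "
from h import *
P=np.load('P2.npy');tcp=get_state()['tcp_pos'];print((tcp-[P[0],P[1],0])@Ro.from_euler('z',P[2]).as_matrix())"
```

```text
clock: 12.17
tcp_pos: [0.4548, -0.2078, -0.002]
orientation: [0.0, 0.117, 0.993, -0.0]
wrist_force: [-0.2, -0.7, -0.8]
finger_gap: 0.0001
clock: 12.42
tcp_pos: [0.4589, -0.2089, -0.0018]
orientation: [0.001, 0.117, 0.993, -0.0]
wrist_force: [0.0, -0.1, -0.2]
finger_gap: -0.0001
clock: 12.58
tcp_pos: [0.4596, -0.209, -0.0019]
orientation: [0.001, 0.117, 0.993, -0.0]
wrist_force: [0.1, -0.2, 0.0]
finger_gap: -0.0001
[-0.10039478  0.00047592 -0.00189418]
```

```bash
python3 -m crank '{"travel":[[-0.025,0,0],[-0.025,0,0]],"turn":[0,0]}'
python3 -m crank '{"travel":[[-0.025,0,0],[-0.025,0,0]],"turn":[0,0]}'
python3 -m crank '{"travel":[[-0.025,0,0],[-0.025,0,0]],"turn":[0,0]}'
```

```text
clock: 12.75
tcp_pos: [0.4603, -0.2091, -0.002]
orientation: [0.0, 0.117, 0.993, -0.0]
wrist_force: [-1.0, -0.6, -0.2]
finger_gap: -0.0001
clock: 12.92
tcp_pos: [0.4611, -0.2092, -0.0021]
orientation: [0.0, 0.117, 0.993, 0.0]
wrist_force: [-0.4, -0.2, -0.7]
finger_gap: 0.0002
clock: 13.08
tcp_pos: [0.4621, -0.2095, -0.0021]
orientation: [0.0, 0.117, 0.993, 0.0]
wrist_force: [-0.1, 0.9, 0.4]
finger_gap: -0.0003
```

```bash
python3 -m crank '{"travel":[[-0.025,0,0],[-0.025,0,0]],"turn":[0,0]}'
python3 -m crank '{"travel":[[-0.025,0,0],[-0.025,0,0]],"turn":[0,0]}'
python3 -m crank '{"travel":[[-0.025,0,0],[-0.025,0,0]],"turn":[0,0]}'
python3 -m crank '{"travel":[[-0.025,0,0],[-0.025,0,0]],"turn":[0,0]}'
```

```text
clock: 13.25
tcp_pos: [0.4631, -0.2097, -0.0021]
orientation: [0.0, 0.117, 0.993, 0.0]
wrist_force: [-0.3, 0.3, -0.4]
finger_gap: 0.0001
clock: 13.42
tcp_pos: [0.4641, -0.21, -0.0021]
orientation: [0.0, 0.117, 0.993, 0.0]
wrist_force: [-0.3, -0.0, 0.4]
finger_gap: 0.0
clock: 13.58
tcp_pos: [0.4651, -0.2102, -0.0021]
orientation: [0.0, 0.117, 0.993, 0.0]
wrist_force: [-0.1, 0.1, -0.4]
finger_gap: 0.0003
clock: 13.75
tcp_pos: [0.4654, -0.2102, -0.0022]
orientation: [-0.0, 0.117, 0.993, 0.0]
wrist_force: [-2.7, -0.1, 0.7]
finger_gap: 0.0001
```

Contact: position x≈0.465 (case x≈-0.094) and 2.7 N. I'll keep stepping.

```bash
python3 -m crank '{"travel":[[-0.025,0,0],[-0.025,0,0]],"turn":[0,0]}'
python3 -m crank '{"travel":[[-0.025,0,0],[-0.025,0,0]],"turn":[0,0]}'
```

```text
clock: 13.92
tcp_pos: [0.4658, -0.2102, -0.0025]
orientation: [-0.001, 0.117, 0.993, 0.0]
wrist_force: [-3.9, 0.0, -1.6]
finger_gap: -0.0001
clock: 14.08
tcp_pos: [0.4663, -0.2103, -0.0028]
orientation: [-0.001, 0.117, 0.993, 0.0]
wrist_force: [-5.2, 0.0, -1.6]
finger_gap: 0.0
```

```bash
python3 -m crank '{"travel":[[-0.025,0,0],[-0.025,0,0]],"turn":[0,0]}'
python3 -m crank '{"travel":[[-0.025,0,0],[-0.025,0,0]],"turn":[0,0]}'
```

```text
clock: 14.25
tcp_pos: [0.4669, -0.2105, -0.003]
orientation: [-0.002, 0.117, 0.993, 0.0]
wrist_force: [-5.7, -0.4, -3.5]
finger_gap: -0.0004
clock: 14.42
tcp_pos: [0.4675, -0.2106, -0.0032]
orientation: [-0.002, 0.117, 0.993, 0.0]
wrist_force: [-6.4, -0.4, -2.5]
finger_gap: -0.0005
```

```bash
python3 -m crank '{"travel":[[-0.025,0,0],[-0.025,0,0]],"turn":[0,0]}'
python3 -m crank '{"travel":[[-0.025,0,0],[-0.025,0,0]],"turn":[0,0]}'
python3 -m crank '{"travel":[[-0.025,0,0],[-0.025,0,0]],"turn":[0,0]}'
```

```text
clock: 14.58
tcp_pos: [0.4683, -0.2107, -0.0034]
orientation: [-0.002, 0.117, 0.993, 0.0]
wrist_force: [-6.0, -0.1, -3.7]
finger_gap: -0.0004
clock: 14.75
tcp_pos: [0.47, -0.2108, -0.0032]
orientation: [-0.002, 0.117, 0.993, 0.001]
wrist_force: [-6.4, 0.5, -3.9]
finger_gap: 0.0002
clock: 14.92
tcp_pos: [0.47, -0.2108, -0.0032]
orientation: [-0.003, 0.117, 0.993, 0.001]
wrist_force: [-7.5, 1.3, -2.2]
finger_gap: -0.0003
```

```bash
python3 -m crank '{"travel":[[-0.02,0,0],[-0.02,0,0]],"turn":[0,0]}'
python3 -m crank '{"travel":[[-0.02,0,0],[-0.02,0,0]],"turn":[0,0]}'
```

```text
clock: 15.08
tcp_pos: [0.4701, -0.2108, -0.0033]
orientation: [-0.003, 0.117, 0.993, 0.001]
wrist_force: [-9.2, 1.2, -0.8]
finger_gap: 0.0
clock: 15.25
tcp_pos: [0.47, -0.2108, -0.0033]
orientation: [-0.004, 0.117, 0.993, 0.001]
wrist_force: [-11.9, 1.3, 0.1]
finger_gap: -0.0001
```

Snapped: a jump of about 1.7 mm, then a rigid stop at 12 N. Now I'll retract and go to the left clip.

```bash
python3 -m crank '{"travel":[[0.15,0,0],[0.5,0,0],[0.8,0,0],[0.8,0,0]],"turn":[0,0,0,0]}'
python3 -m crank '{"travel":[[0,0,-0.8],[0,0,-1.6],[0,0,-2.4],[0,0,-3.2],[0,0,-3.2]],"turn":[0,0,0,0,0]}'
python3 -m crank '{"travel":[[-0.7,0.7,0],[-1.4,1.4,0],[-2.1,2.1,0],[-2.6,2.8,0],[-3.0,3.3,0]],"turn":[0.12,0.24,0.36,0.48,0.6]}'
python3 -m crank '{"travel":[[0,0,0],[0,0,0],[0,0,0],[0,0,0],[0,0,0]],"turn":[0.12,0.24,0.36,0.48,0.6]}'
python3 -m crank '{"travel":[[0,0,0],[0,0,0],[0,0,0],[0,0,0],[0,0,0]],"turn":[0.12,0.24,0.36,0.36,0.36]}'
cat > pos.py <<'E'
from h import *
P=np.load('P2.npy');s=get_state();tcp=s['tcp_pos'];M=Ro.from_quat(s["orientation"][[1,2,3,0]]).as_matrix()
print("case",((tcp-[P[0],P[1],0])@Ro.from_euler('z',P[2]).as_matrix()).round(4),"tool x in case deg",np.degrees(np.arctan2(M[1,0],M[0,0])-P[2]).round(2),"j6",s["joint_pos"][5].round(2))
w=read_camera('top');im=cv2.cvtColor(w['image'],cv2.COLOR_RGB2HSV);m=cv2.inRange(im,(5,130,90),(22,255,255))
n,l,st,c=cv2.connectedComponentsWithStats(m[190:270,330:450]);print([(x+np.array([330,190,0,0,0])).tolist() for x in st[1:] if x[4]>10])
E
python3 pos.py
```

```text
clock: 15.58
tcp_pos: [0.4426, -0.2045, -0.0017]
orientation: [0.001, 0.117, 0.993, 0.0]
wrist_force: [-0.5, 0.5, -0.1]
finger_gap: -0.0
clock: 16.0
tcp_pos: [0.4486, -0.208, 0.1332]
orientation: [0.007, 0.117, 0.993, -0.003]
wrist_force: [1.2, -0.0, 0.4]
finger_gap: 0.0
clock: 16.42
tcp_pos: [0.5946, -0.1026, 0.1262]
orientation: [0.002, 0.408, 0.913, 0.001]
wrist_force: [0.3, -0.8, -0.5]
finger_gap: -0.0003
clock: 16.83
tcp_pos: [0.5924, -0.1043, 0.126]
orientation: [0.001, 0.659, 0.752, 0.001]
wrist_force: [0.2, 0.4, 0.2]
finger_gap: -0.0001
clock: 17.25
tcp_pos: [0.5917, -0.1045, 0.1261]
orientation: [0.001, 0.781, 0.625, 0.001]
wrist_force: [0.0, 0.8, 0.2]
finger_gap: -0.0001
case [0.0027 0.1336 0.1261] tool x in case deg 91.26 j6 1.48
[[417, 234, 16, 15, 158]]
```

```bash
python3 -m crank '{"travel":[[0,-0.07,0.5],[0,-0.07,1],[0,-0.07,1.5],[0,-0.07,1.65],[0,-0.07,1.75]],"turn":[0.02,0.02,0.02,0.02,0.02]}'
python3 -m crank '{"travel":[[0,0,0.12],[0,0,0.24],[0,0,0.36],[0,0,0.48],[0,0,0.6]],"turn":[0,0,0,0,0]}'
python3 -m crank '{"travel":[[0,0,0.12],[0,0,0.24],[0,0,0.36],[0,0,0.48],[0,0,0.6]],"turn":[0,0,0,0,0]}'
python3 -m crank '{"travel":[[0,0,0.1],[0,0,0.2],[0,0,0.27],[0,0,0.27]],"turn":[0,0,0,0]}'
python3 -m crank '{"travel":[[-0.08,0,0],[-0.16,0,0],[-0.24,0,0],[-0.3,0,0],[-0.3,0,0]],"turn":[0,0,0,0,0]}'
python3 pos.py
```

```text
clock: 17.72
tcp_pos: [0.5871, -0.1035, 0.0547]
orientation: [-0.001, 0.787, 0.616, -0.0]
wrist_force: [-0.5, 0.7, -0.4]
finger_gap: -0.0
clock: 18.13
tcp_pos: [0.5884, -0.1039, 0.0321]
orientation: [0.001, 0.788, 0.616, 0.0]
wrist_force: [0.0, 0.3, 1.1]
finger_gap: -0.0
clock: 18.55
tcp_pos: [0.5877, -0.1037, 0.0073]
orientation: [-0.0, 0.788, 0.616, 0.0]
wrist_force: [0.2, 0.6, -0.7]
finger_gap: 0.0001
clock: 18.88
tcp_pos: [0.5872, -0.1037, -0.0037]
orientation: [-0.001, 0.788, 0.616, -0.0]
wrist_force: [0.6, 0.5, -0.1]
finger_gap: 0.0003
clock: 19.3
tcp_pos: [0.5849, -0.1164, -0.0026]
orientation: [0.0, 0.788, 0.615, -0.0]
wrist_force: [0.6, -0.2, -0.2]
finger_gap: -0.0002
case [-0.001   0.1205 -0.0026] tool x in case deg 89.86 j6 1.48
[[417, 234, 16, 15, 158]]
```

```bash
for i in 1; do python3 -m crank '{"travel":[[-0.04,0,0],[-0.08,0,0],[-0.08,0,0]],"turn":[0,0,0]}'
python3 -m crank '{"travel":[[-0.025,0,0],[-0.025,0,0]],"turn":[0,0]}'
python3 -m crank '{"travel":[[-0.025,0,0],[-0.025,0,0]],"turn":[0,0]}'
python3 -m crank '{"travel":[[-0.025,0,0],[-0.025,0,0]],"turn":[0,0]}'; done | grep -v -e orient -e finger
```

```text
clock: 19.6
tcp_pos: [0.5842, -0.1186, -0.0029]
wrist_force: [-0.4, -0.5, -0.3]
clock: 19.77
tcp_pos: [0.584, -0.119, -0.003]
wrist_force: [1.0, 2.0, -0.5]
clock: 19.93
tcp_pos: [0.5839, -0.1197, -0.0031]
wrist_force: [1.8, 3.7, -2.0]
clock: 20.1
tcp_pos: [0.5836, -0.1204, -0.0033]
wrist_force: [2.6, 4.5, -3.0]
```

```bash
(python3 -m crank '{"travel":[[-0.025,0,0],[-0.025,0,0]],"turn":[0,0]}'
python3 -m crank '{"travel":[[-0.025,0,0],[-0.025,0,0]],"turn":[0,0]}'
python3 -m crank '{"travel":[[-0.025,0,0],[-0.025,0,0]],"turn":[0,0]}') | grep -v -e orient -e finger
```

```text
clock: 20.27
tcp_pos: [0.5831, -0.1215, -0.0034]
wrist_force: [3.1, 5.4, -3.3]
clock: 20.43
tcp_pos: [0.5827, -0.1225, -0.0033]
wrist_force: [2.7, 5.0, -3.3]
clock: 20.6
tcp_pos: [0.5827, -0.1226, -0.0033]
wrist_force: [3.5, 7.7, -2.7]
```

```bash
(python3 -m crank '{"travel":[[-0.025,0,0],[-0.025,0,0]],"turn":[0,0]}'
python3 -m crank '{"travel":[[-0.025,0,0],[-0.025,0,0]],"turn":[0,0]}') | grep -v -e orient -e finger
```

```text
clock: 20.77
tcp_pos: [0.5827, -0.1226, -0.0033]
wrist_force: [4.7, 11.1, -3.5]
clock: 20.93
tcp_pos: [0.5827, -0.1226, -0.0033]
wrist_force: [4.4, 13.8, -2.9]
```

```bash
(python3 -m crank '{"travel":[[0.15,0,0],[0.5,0,0],[0.8,0,0],[0.8,0,0]],"turn":[0,0,0,0]}'
python3 -m crank '{"travel":[[0,0,-0.8],[0,0,-1.6],[0,0,-2.4],[0,0,-3.2],[0,0,-3.2]],"turn":[0,0,0,0,0]}'
python3 -m crank '{"travel":[[-0.7,0,0],[-1.4,0,0],[-2.1,0,0],[-2.8,0,0],[-3.5,0,0]],"turn":[0,0,0,0,0]}'
python3 -m crank '{"travel":[[-0.7,0,0],[-1.4,0,0],[-2.1,0,0],[-2.8,0,0],[-3.4,0,0]],"turn":[0,0,0,0,0]}'
python3 -m crank '{"travel":[[0,0,0],[0,0,0]],"turn":[0,0]}')| grep -v -e orient -e finger
python3 pos.py
```

```text
clock: 21.27
tcp_pos: [0.5903, -0.0934, -0.0027]
wrist_force: [0.0, 0.7, -0.4]
clock: 21.68
tcp_pos: [0.5938, -0.0966, 0.1325]
wrist_force: [1.4, 0.0, 1.0]
clock: 22.1
tcp_pos: [0.5556, -0.2325, 0.1252]
wrist_force: [0.5, -0.5, -0.2]
clock: 22.52
tcp_pos: [0.5224, -0.3652, 0.125]
wrist_force: [0.5, -0.0, 0.6]
clock: 22.68
tcp_pos: [0.5225, -0.3646, 0.1247]
wrist_force: [-0.6, 0.7, 0.3]
case [-0.0021 -0.1355  0.1247] tool x in case deg 89.76 j6 1.08
[[353, 212, 8, 11, 43], [417, 234, 15, 15, 150], [373, 249, 13, 7, 44]]
```

```bash
(python3 -m crank '{"travel":[[0,0.04,0.5],[0,0.04,1],[0,0.04,1.5],[0,0.04,1.65],[0,0.04,1.75]],"turn":[0,0,0,0,0]}'
python3 -m crank '{"travel":[[0,0,0.12],[0,0,0.24],[0,0,0.36],[0,0,0.48],[0,0,0.6]],"turn":[0,0,0,0,0]}'
python3 -m crank '{"travel":[[0,0,0.12],[0,0,0.24],[0,0,0.36],[0,0,0.48],[0,0,0.6]],"turn":[0,0,0,0,0]}'
python3 -m crank '{"travel":[[0,0,0.1],[0,0,0.2],[0,0,0.22],[0,0,0.22]],"turn":[0,0,0,0]}'
python3 -m crank '{"travel":[[0.08,0,0],[0.16,0,0],[0.24,0,0],[0.3,0,0],[0.3,0,0]],"turn":[0,0,0,0,0]}')| grep -v -e orient -e finger
python3 pos.py
```

```text
clock: 23.15
tcp_pos: [0.5242, -0.3615, 0.0538]
wrist_force: [-0.3, -0.3, 0.0]
clock: 23.57
tcp_pos: [0.5252, -0.3639, 0.0314]
wrist_force: [0.2, -0.0, 0.2]
clock: 23.98
tcp_pos: [0.5246, -0.3635, 0.0065]
wrist_force: [-0.3, 0.4, 0.1]
clock: 24.32
tcp_pos: [0.5245, -0.3632, -0.0022]
wrist_force: [-0.5, -0.9, -0.6]
clock: 24.73
tcp_pos: [0.5279, -0.351, -0.0015]
wrist_force: [-0.4, 0.0, -0.2]
case [-0.     -0.1209 -0.0015] tool x in case deg 89.96 j6 1.1
[[353, 212, 8, 11, 45], [417, 234, 4, 11, 19], [373, 249, 13, 7, 40]]
```

```bash
(python3 -m crank '{"travel":[[0.04,0,0],[0.06,0,0],[0.06,0,0]],"turn":[0,0,0]}'
python3 -m crank '{"travel":[[0.025,0,0],[0.025,0,0]],"turn":[0,0]}'
python3 -m crank '{"travel":[[0.025,0,0],[0.025,0,0]],"turn":[0,0]}'
python3 -m crank '{"travel":[[0.025,0,0],[0.025,0,0]],"turn":[0,0]}')| grep -v -e orient -e finger
```

```text
clock: 25.03
tcp_pos: [0.5284, -0.3497, -0.0016]
wrist_force: [-0.6, -1.7, 0.1]
clock: 25.2
tcp_pos: [0.5284, -0.3492, -0.0017]
wrist_force: [-0.9, -2.9, -0.6]
clock: 25.37
tcp_pos: [0.5286, -0.3484, -0.0019]
wrist_force: [-0.3, -4.7, -2.9]
clock: 25.53
tcp_pos: [0.5288, -0.3473, -0.002]
wrist_force: [-0.0, -4.5, -2.8]
```

```bash
(python3 -m crank '{"travel":[[0.025,0,0],[0.025,0,0]],"turn":[0,0]}'
python3 -m crank '{"travel":[[0.025,0,0],[0.025,0,0]],"turn":[0,0]}'
python3 -m crank '{"travel":[[0.025,0,0],[0.025,0,0]],"turn":[0,0]}')| grep -v -e orient -e finger
```

```text
clock: 25.7
tcp_pos: [0.529, -0.3457, -0.0019]
wrist_force: [-0.6, -4.0, -2.7]
clock: 25.87
tcp_pos: [0.5291, -0.3457, -0.0019]
wrist_force: [-1.7, -7.4, -4.4]
clock: 26.03
tcp_pos: [0.5291, -0.3457, -0.0018]
wrist_force: [-2.5, -8.2, -4.4]
```

```bash
(python3 -m crank '{"travel":[[0.03,0,0],[0.03,0,0]],"turn":[0,0]}')| grep -v -e orient -e finger
python3 pos.py
```

```text
clock: 26.2
tcp_pos: [0.5291, -0.3456, -0.0018]
wrist_force: [-4.0, -11.6, -5.4]
case [-1.000e-04 -1.155e-01 -1.800e-03] tool x in case deg 89.8 j6 1.11
[[353, 212, 8, 11, 45], [417, 234, 4, 11, 18], [373, 249, 13, 7, 42]]
```

```bash
(python3 -m crank '{"travel":[[-0.15,0,0],[-0.5,0,0],[-0.8,0,0],[-0.8,0,0]],"turn":[0,0,0,0]}'
python3 -m crank '{"travel":[[0,0,-0.8],[0,0,-1.6],[0,0,-2.4],[0,0,-3.2],[0,0,-4]],"turn":[0,0,0,0,0]}'
python3 -m crank '{"travel":[[-0.0,-1,0],[0,-2,0],[0,-3,0],[0,-4,0],[0,-4,0]],"turn":[0,0,0,0,0]}'
python3 -m crank '{"travel":[[1,0,0],[2,0,0],[3,0,0],[4,0,0],[4,0,0]],"turn":[0,0,0,0,0]}'
python3 -m crank '{"travel":[[0.8,0,0],[1.6,0,0],[2.4,0,0],[3,0,0],[3,0,0]],"turn":[0,0,0,0,0]}')| grep -v -e orient -e finger
python3 - <<'E'
from h import *
P=np.load("P2.npy");T=read_camera("top");S=read_camera("scene")
for n,c in(("top",T),("scene",S)):
    b=cv2.imread(f"pics/{n}0.png")[:,:,::-1].astype(int);d=(np.abs(c["image"].astype(int)-b).max(2)>70).astype(np.uint8)
    _,_,s,_=cv2.connectedComponentsWithStats(d,connectivity=8);print(n,[x.tolist() for x in s[1:] if x[4]>8])
    m=cv2.inRange(cv2.cvtColor(c["image"],cv2.COLOR_RGB2HSV),(5,130,70),(22,255,255)); y0,x0=(190,330) if n=="top" else (200,310)
    _,_,s,_=cv2.connectedComponentsWithStats(m[y0:y0+80,x0:x0+120]);print(n,"orange",[(x+[x0,y0,0,0,0]).tolist() for x in s[1:] if x[4]>6])
    m=cv2.inRange(cv2.cvtColor(c["image"],cv2.COLOR_RGB2HSV),(100,150,70),(120,255,255))[y0:y0+80,x0:x0+120]
    k=max(cv2.findContours(m,0,2)[0],key=cv2.contourArea);print(n,"lid",(cv2.boxPoints(cv2.minAreaRect(k))+[x0,y0]).round(1).tolist())
    for a in(0,.04):print(a,proj(c,world(P,lidpt(a,[(x,y,.067) for x,y in((-.07,.094),(-.07,-.094),(.07,-.094),(.07,.094))]))).round(1).tolist())
    print("ridges",proj(c,world(P,[(-.084,0,.029),(0,.104,.029),(0,-.104,.029)])).round(1).tolist())
E
```

```text
clock: 26.58
tcp_pos: [0.5221, -0.376, -0.0014]
wrist_force: [0.5, -0.5, 1.0]
clock: 27.0
tcp_pos: [0.5221, -0.3731, 0.1599]
wrist_force: [0.7, 0.3, -0.3]
clock: 27.42
tcp_pos: [0.3601, -0.3298, 0.1571]
wrist_force: [-1.0, 0.5, -0.5]
clock: 27.83
tcp_pos: [0.4057, -0.1732, 0.1585]
wrist_force: [-0.4, 0.2, -0.4]
clock: 28.25
tcp_pos: [0.435, -0.0597, 0.1586]
wrist_force: [-0.9, -0.5, -0.3]
top [[301, 202, 111, 127, 5453], [413, 221, 23, 35, 250], [332, 241, 4, 6, 9], [0, 260, 156, 160, 5874], [296, 317, 8, 12, 32], [289, 330, 10, 23, 25], [163, 330, 184, 90, 4320], [356, 349, 24, 71, 279], [267, 376, 74, 44, 1116], [257, 416, 4, 4, 10], [293, 418, 7, 2, 9]]
top orange [[417, 234, 4, 11, 20]]
top lid [[364.9, 199.4], [396.1, 178.6], [437.6, 240.9], [406.5, 261.7]]
0 [[352.5, 239.0], [411.9, 261.2], [425.3, 218.4], [367.0, 197.1]]
0.04 [[353.0, 238.6], [412.5, 260.9], [425.3, 218.3], [367.1, 197.0]]
ridges [[377.4, 255.5], [354.3, 218.8], [417.4, 242.3]]
scene [[152, 62, 34, 18, 299], [106, 68, 7, 21, 55], [111, 68, 6, 6, 12], [174, 71, 44, 22, 480], [141, 80, 31, 24, 272], [116, 84, 4,
[... 972 characters left out ...]
6, 63, 41, 870], [359, 226, 14, 7, 14], [237, 241, 19, 15, 159], [370, 252, 8, 5, 16], [241, 255, 15, 11, 67], [215, 260, 27, 28, 234], [242, 278, 13, 19, 130], [195, 293, 6, 5, 13], [165, 299, 51, 53, 1270], [251, 298, 27, 20, 185], [245, 323, 12, 15, 85], [248, 322, 28, 20, 89]]
scene orange [[344, 214, 16, 7, 49], [330, 225, 6, 4, 8], [337, 244, 9, 12, 68], [370, 245, 8, 12, 55], [406, 266, 24, 10, 41], [405, 277, 11, 3, 13]]
scene lid [[321.8, 237.5], [333.2, 213.6], [382.9, 237.2], [371.5, 261.1]]
0 [[322.3, 234.0], [363.1, 254.4], [383.6, 237.1], [343.5, 218.4]]
0.04 [[322.4, 232.8], [363.3, 253.1], [383.7, 237.0], [343.5, 218.4]]
ridges [[339.3, 253.6], [330.5, 232.8], [374.8, 254.5]]
```

```bash
python3 -c "
from workcell import *
print(get_state()['wrist_force'],hand_in())"
```

```text
the job is handed in; nothing more can be done
[-0.22373408 -0.28294003 -0.32141319] None
```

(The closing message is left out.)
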